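# Stow the microscope fixtures in the two-tier stacking caddy

### The job

Pack the fixture caddy: first stow the collet holder, the V-block and the drop clamp in the pockets of the lower tier that have their shapes, then stack the upper tier over them with its four legs fully down in the corner sockets, and last put the loupe upright in the round seat on the upper tier. Leave the capped sample vial standing where it is.

Things in the scene. Friction and masses are not known exactly. Their poses are not given: they have to be found in the camera images.
- collet_mid (a point): Collet holder, round, standing upright on the grey rubber mat: black and brass body 30 mm in diameter over its whole height for gripping (it looks narrower towards the top), 34 mm high, 60 g. Point on its axis, half-way up (17 mm above its underside), z up. Belongs in the round pocket.
- v_block_mid (a point): Ground steel V-block on the mat, 26 x 26 mm and 22 mm high, V groove on top, about 70 g. Point at its centre, 11 mm above its underside; x and y square to its sides, z up. Belongs in the square pocket; which way the groove runs does not matter.
- clamp_mid (a point): Black drop clamp on the mat: a flat-sided block 18 mm wide (its x) and 36 mm long (its y), 18 mm high, with two pale thumb screws that stand up to 24 mm; 55 g. Point at the centre of the block, 9 mm above its underside, z up. Grip it across its 18 mm width. Belongs in the oblong pocket, either way round.
- loupe_mid (a point): Black stand loupe on the mat, an upright barrel 41 mm in diameter, 36 mm high, 45 g. Point on its axis, 18 mm above its underside, z up. Its seat is the round pocket on the upper tier's deck, 55 mm wide (59 at the bevelled mouth), 6 mm deep, centred at x = +56 mm, y = 0 of upper_handle; the seat's floor lies 30 mm and its rim 24 mm below that point.
- upper_handle (a point): Upper tier: loose grey deck 234 (x) x 106 mm (y) on four 10 mm legs with tapered feet at x +-104, y +-40 mm; 0.35 kg. Point at the centre of its black handle, 112 mm above the feet, z up: a bar 14 mm wide (x), 13 mm high, 90 mm long (y), posts at y +-36 mm, 25 mm free below it; grip across x. Either way round fits. The long trough at x -54 mm stays empty; the round seat is for the loupe.
- lower_tier: Lower tier: flat aluminium base 240 (x) x 112 mm (y), fixed; origin at the centre of its underside, on the bench, z up. Flared sockets at x +-104, y +-40 mm: bore 14 mm, mouth 21 mm wide, 23 mm above the bench, inner floor at 6 mm. With the upper tier home its handle point is 118 mm above this origin. Three square grey nests lie in it along x, 60 mm apart, in any order.
- nest_round: Nest with the round pocket, 44 mm in diameter: grey plate 58 x 58 x 9 mm fixed in the lower tier. Origin at the centre of its underside (3 mm above the bench), x along the row. Pocket centred, 6 mm deep, its floor 3 mm above the origin, mouth bevelled by 2 mm.
- nest_square: Nest with the square pocket, 40 x 40 mm; otherwise as nest_round.
- nest_oblong: Nest with the oblong pocket, 50 mm along its x (along the row) and 32 mm along its y; otherwise as nest_round.
- vial: Sample vial with a green screw cap (bystander) standing upright on the bench behind the work, 20 mm in diameter, 48 mm high; origin at the centre of its underside, z up. To be left alone.
Not all that is in view belongs to the job. What is shaped like the nest_round but blue is not meant.

How it is judged (in metres and radians):
On the way, in this order (a step that is already met when the one before it is completed fails the run):
1. collet holder, V-block and drop clamp are all down in the pockets of their shapes in the lower tier (horizontal distance between collet_mid and nest_round below 0.011 m and z of collet_mid in the frame of nest_round below 0.0225 m and angle between each of collet_mid, v_block_mid, clamp_mid's own z axis and vertical below 0.1 rad and horizontal distance between v_block_mid and nest_square below 0.011 m and z of v_block_mid in the frame of nest_square below 0.0165 m and horizontal distance between clamp_mid and nest_oblong below 0.011 m and z of clamp_mid in the frame of nest_oblong below 0.0145 m), for 0.2 s.
2. the upper tier is stacked, its legs down in the sockets (horizontal distance between upper_handle and lower_tier below 0.006 m and z of upper_handle in the frame of lower_tier below 0.1215 m and angle between the x axis of upper_handle and the x axis of lower_tier, either way round below 0.08 rad and angle between upper_handle's own z axis and vertical below 0.05 rad), for 0.2 s.
3. the loupe is in its seat on the upper tier (x of loupe_mid in the frame of upper_handle between 0.045 and 0.067 m and y of loupe_mid in the frame of upper_handle between -0.011 and 0.011 m and z of loupe_mid in the frame of upper_handle between -0.02 and -0.0095 m and angle between loupe_mid's own z axis and vertical below 0.1 rad), for 0.2 s.
At the end, for the whole second after the job is handed in: Each fixture upright (0.1 rad) in its own pocket, within 11 mm of the centre and 2.5 mm of the floor; upper tier level, legs within 3.5 mm of the socket floors, centred within 6 mm; loupe upright on its seat's floor within 11 mm of the centre; all released and at rest (all of step 1 and all of step 2 and all of step 3 and linear speed of each of collet, v_block, clamp, upper_tier, loupe below 0.02 m/s); the robot touches nothing.
It fails at once if the sample vial is knocked over or pushed away (angle between vial's own z axis and vertical above 0.5 rad or distance of vial from where it was at the start of the episode above 0.03 m).
It also fails if it takes over 144 s, if anything falls off the work surface, if the arm or the gripper's body presses on something with over 40 N, if the wrist force passes 120 N, or if a joint passes its speed limit or range.

### The arm

A 6-joint arm with a two-finger parallel gripper is mounted at the origin on a cart in front of the work surface, level with it; the furniture and walls round the work are solid. World frame = base frame: x ahead of the robot, y to its left, z up, the work surface at z = 0. Lengths are in mm, angles in rad, forces in N, time in s.
With the tool pointing down it reaches from about 350 to 975 mm from the base axis. Payload 7.1 kg.
Tool frame: the origin (TCP) lies at the very end of the fingers, on their centre line; the grasp point (between the pads) lies ctrl.hold_point_z behind it (ctrl.hold_point_z is the distance from the TCP to the grasp point, in mm); z points along the fingers, y is the line along which they close (so a half turn about z gives the same grasp; the last joint's range is limited). The gripper opens to 88 mm and grips with 3 to 60 N. Pads are 20 mm wide; open, the fingers measure 115 mm over their backs; the gripper's body (75 mm by 178 mm) begins 61 mm behind the grasp point.
Start: joints at [-1.228, 0.423, 1.63, -0, 1.089, -0.019], TCP at [221.24, -584.515, 222.675] pointing down, gripper open.
Joint ranges: [-3, 3], [-0.9, 2.11], [0.09, 2.58], [-1.31, 4.45], [0.11, 2.69], [-2.54, 2.54]. Speed limits (rad/s): [2.39, 2.39, 3.01, 3.14, 3.14, 3.14].

### API

Orientations are given as a rotation vector (axis times angle).
In Python, from workcell import ctrl gives the robot as it stands. The module is installed in compiled form; this text tells all that it offers.
- The arm moves only by the shell command python3 -m creep 'ROWS'. ROWS is JSON, a list of rows, each an object with "translation": the shift along the tool's x, y, z in mm, a list of three; "angular": the turn, a rotation vector about the tool's x, y, z in rad, a list of three; "jaw": the opening, from 0 (shut) to 1 (fully open). A call has exactly 8 rows; each row is the pose to reach, as a shift and turn from the pose commanded when the call began, along the tool's axes at that moment; what a row does not reach only later rows make up. A row lasts 1/8 s, in which the tool goes at most 62.5 mm and 10.7 degrees, less where a joint would pass 70% of its speed; a pose out of reach is approached as far as the arm can. A call with a gripper value outside its range is refused whole. The fingers move at their own pace and stop on an object; the grip force is fixed at half the most. Time passes only in rows, so rows that repeat a pose let the fingers close, or fill a call up. It gives the time, the measured TCP pose, the force, the opening and the grip force at its end, in the units of the state.
- ctrl.get_obs(): the state, without advancing time (a new reading comes with each control period).
- ctrl.get_image(name): name is "scene" or "top" or "wrist"; returns the picture (420x560x3 uint8, red, green, blue); there is no depth.
- ctrl.camera_info(name): a dict with "camera_matrix" (3x3 intrinsics, pixels), "world_from_camera" (4x4, takes a point from camera to world coordinates). Camera axes: x right, y up, looking along -z (the intrinsics and any distortion apply to the point x, -y, -z); pixel columns grow to the right and rows downward; lengths in mm; the calibration is good to about 2 mm. A picture is of the moment at which its call begins: read the wrist's pose just before it. camera_info takes no time and is no camera call; for the wrist camera it gives the pose at the moment of the call.
- ctrl.close_job(): hands the job in; it is judged then, once.
Trained networks look in the newest picture that a camera, given by its name, has taken for a name from the list of things; names that differ only in an ending like _2 or _b are one class to them, and where a whole thing is asked for, a point or a joint stands for the part that bears it (a point fixed in the world has none). Each returns a list of dicts, best first, with "score" (0 to 1); they miss things now and then, are a little off and sometimes report something else, mostly with a low value. They report only what shows in the picture. A call takes as long as a camera call. They do not tell look-alikes from the thing itself.
- ctrl.look_for(camera, label): "rect" ([left, top, right, bottom] in pixels, round what is visible of it).
The state is a dict: "t": time; "qpos": joint angles; "qvel": joint speeds; "joint_torque": joint torques, N m; "ee_pos": TCP position; "orientation": TCP orientation; "ft_force": force on the tool from outside, world axes, zero at the start; "moment": the same for the moment, N m; "width": finger opening in mm; "grasp_force": force on a finger pad.
Only numpy, scipy, OpenCV 4.12 (cv2) and the standard library are available. Lean on these libraries where they do the work, as an engineer would, in place of code of your own. Each camera call takes 0.05 s, during which the arm holds its last target. There are 200 camera calls.

## Working session

There is one attempt and no reset: what is moved stays moved. The work goes in short steps, Python scripts to look and compute and a shell command to move; the robot and the scene stay as the last step left them, time stands still between calls to the robot, and variables do not carry over. Pictures are saved under pics/ and viewed, at most 14 in all, crops included, and the job is handed in when it is done.

```bash
mkdir -p pics
cat > h.py <<'E'
import numpy as np, cv2
from workcell import ctrl
def grab(cam,name=None):
    info=ctrl.camera_info(cam); im=ctrl.get_image(cam)
    if name: cv2.imwrite(f'pics/{name}.png',cv2.cvtColor(np.asarray(im),cv2.COLOR_RGB2BGR))
    return im,info
def ray(info,u,v,z):
    K=np.array(info['camera_matrix']);T=np.array(info['world_from_camera'])
    d=np.linalg.inv(K)@[u,v,1]; d=T[:3,:3]@[d[0],-d[1],-d[2]]; o=T[:3,3]
    return o+d*(z-o[2])/d[2]
def proj(info,p):
    K=np.array(info['camera_matrix']);T=np.array(info['world_from_camera'])
    c=T[:3,:3].T@(np.array(p,float)-T[:3,3]); q=K@[c[0],-c[1],-c[2]]
    return q[:2]/q[2]
E
python3 - <<'E'
from h import *
print({k:(np.round(v,3).tolist() if not isinstance(v,(int,float)) else v) for k,v in ctrl.get_obs().items()},ctrl.hold_point_z)
for c in('top','scene'):
    im,info=grab(c,c+'0'); print(c,info)
    for l in['collet_mid','v_block_mid','clamp_mid','loupe_mid','upper_handle','lower_tier','nest_round','nest_square','nest_oblong','vial']:
        print(l,[(np.round(d['rect']).tolist(),round(d['score'],2)) for d in ctrl.look_for(c,l)][:3])
E
```

```text
{'t': 0.0, 'qpos': [-1.228, 0.424, 1.631, -0.0, 1.089, -0.019], 'qvel': [-0.001, 0.0, 0.001, -0.001, 0.001, 0.0], 'joint_torque': [-0.002, -54.463, -27.366, 0.064, 0.023, -0.0], 'ee_pos': [221.04, -583.997, 221.88], 'orientation': [-3.089, -0.565, 0.0], 'ft_force': [0.037, 0.435, 0.157], 'moment': [0.084, -0.026, -0.047], 'grasp_force': 0.0, 'width': 87.79004203929212} 18.700000000000003
top {'camera_matrix': array([[427.56230566,   0.        , 286.63521191],
       [  0.        , 427.56230566, 200.74089805],
       [  0.        ,   0.        ,   1.        ]]), 'world_from_camera': array([[-5.13896221e-03,  9.97337944e-01, -7.27366214e-02,
         4.70582689e+02],
       [-9.99982874e-01, -5.32903286e-03, -2.41931065e-03,
        -1.14026929e+02],
       [-2.80048616e-03,  7.27229430e-02,  9.97348250e-01,
         1.11971478e+03],
       [ 0.00000000e+00,  0.00000000e+00,  0.00000000e+00,
         1.00000000e+00]])}
collet_mid []
v_block_mid []
clamp_mid [([154.0, 204.0, 159.0, 222.0], 0.62)]
loupe_mid [([189.0, 159.0, 207.0, 171.0], 0.59)]
upper_handle [([260.0, 162.0, 307.0, 260.0
[... 636 characters left out ...]
01,
         6.26932170e+02],
       [-1.96974642e-02,  6.59314017e-01,  7.51609631e-01,
         1.10977491e+03],
       [ 0.00000000e+00,  0.00000000e+00,  0.00000000e+00,
         1.00000000e+00]])}
collet_mid []
v_block_mid [([173.0, 327.0, 188.0, 347.0], 0.67)]
clamp_mid [([212.0, 336.0, 227.0, 348.0], 0.53)]
loupe_mid [([199.0, 277.0, 213.0, 294.0], 0.58)]
upper_handle [([244.0, 193.0, 350.0, 271.0], 0.73)]
lower_tier [([306.0, 159.0, 395.0, 226.0], 0.77)]
nest_round [([371.0, 153.0, 394.0, 171.0], 0.73), ([321.0, 170.0, 348.0, 190.0], 0.69)]
nest_square [([340.0, 179.0, 362.0, 201.0], 0.58)]
nest_oblong [([358.0, 190.0, 386.0, 210.0], 0.97)]
vial [([209.0, 236.0, 218.0, 256.0], 0.55)]
```

Run:
```python
import cv2
a=cv2.imread('pics/top0.png');cv2.imwrite('pics/top0c.png',cv2.resize(a[120:300,130:460],(800,436),interpolation=cv2.INTER_CUBIC))
```

```text
(no output)
```

View pics/top0c.png

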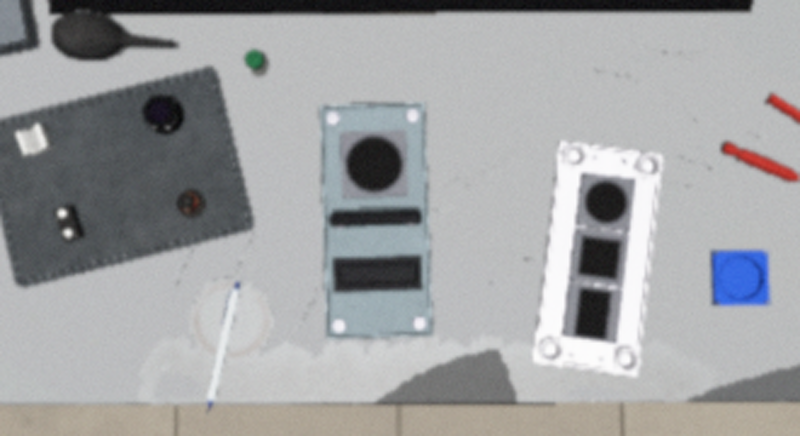

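View pics/scene0.png

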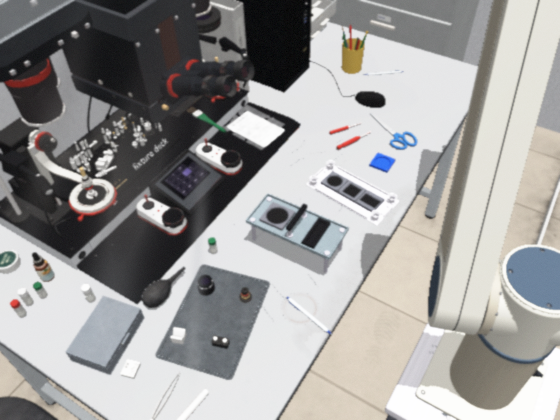

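The top view shows, in full-image pixels, the V-block at (143,177), clamp (158,212), collet (208,204), loupe (197,167) and vial (235,145). The upper tier is at (285,210) with its round seat on the far side. The lower tier is at (377,226), with the round, square and oblong nests running from far to near. The blue decoy is at (435,234).

```bash
cat >> h.py <<'E'
from scipy.spatial.transform import Rotation as R
def plan(p,close_deg=None,pos=None,rv=None):
    """tool-frame shift and turn to reach TCP p (mm), closing axis at close_deg in world (mod 180)"""
    o=ctrl.get_obs(); pos=o['ee_pos'] if pos is None else pos; r=R.from_rotvec(o['orientation'] if rv is None else rv)
    t=r.inv().apply(np.array(p)-pos)
    out=[np.round(t,1).tolist()]
    y=r.apply([0,1,0]); cur=np.degrees(np.arctan2(y[1],y[0]))
    if close_deg is not None:
        d=(close_deg-cur+90)%180-90
        # target rotation straight down
        a=np.radians(cur+d); Y=np.array([np.cos(a),np.sin(a),0]);Z=np.array([0,0,-1.]);X=np.cross(Y,Z)
        t=R.from_matrix(np.c_[X,Y,Z]); out.append(np.round((r.inv()*t).as_rotvec(),3).tolist())
    print('shift/turn',out,'cur yaw',round(cur,1),'q6',round(o['qpos'][5],2)); return out
E
python3 - <<'E'
from h import *
i=ctrl.camera_info('top')
def c(x,y,z): p=ray(i,130+x/2.424,120+y/2.424,z); return np.round(p,1).tolist()
for n,x,y,z in [('v',31,139,20),('v',31,139,11),('clamp',68,222,20),('collet',190,203,34),('loupe',163,114,36),('vial',255,60,48),('handle',375,217,112),('L1',416,117,88),('L2',332,119,88),('L3',339,326,88),('L4',420,324,88),('lt',598,258,15),('S1',573,155,23),('S2',648,164,23),('S3',549,349,23),('S4',626,357,23),('nr',606,202,12),('ns',599,258,12),('no',595,313,12)]: print(n,c(x,y,z))
plan([600,-200,300],90)
E
```

```text
v [613.6, 261.1, 20.0]
v [614.7, 264.2, 11.0]
clamp [524.5, 220.0, 20.0]
collet [543.2, 87.9, 34.0]
loupe [637.3, 116.8, 36.0]
vial [691.9, 18.4, 48.0]
handle [523.3, -106.9, 112.0]
L1 [624.8, -148.4, 88.0]
L2 [623.3, -64.1, 88.0]
L3 [416.8, -70.6, 88.0]
L4 [418.4, -150.7, 88.0]
lt [483.5, -343.2, 15.0]
S1 [592.9, -317.2, 23.0]
S2 [582.8, -396.6, 23.0]
S3 [388.4, -288.2, 23.0]
S4 [379.6, -368.7, 23.0]
nr [543.3, -353.6, 12.0]
ns [483.5, -344.9, 12.0]
no [425.2, -339.4, 12.0]
shift/turn [[490.3, -225.6, -77.3], [0.0, -0.0, 0.362]] cur yaw -69.3 q6 -0.02
```

Run:
```python
from h import *
plan([470,-340,320],90)
i=ctrl.camera_info('wrist');o=ctrl.get_obs();T=np.array(i['world_from_camera'])
r=R.from_rotvec(o['orientation']);print('cam in tool',r.inv().apply(T[:3,3]-o['ee_pos']).round(1),'look',r.inv().apply(-T[:3,2]).round(3),i['camera_matrix'][0][0])
```

```text
shift/turn [[319.2, -140.7, -97.3], [0.0, -0.0, 0.362]] cur yaw -69.3 q6 -0.02
cam in tool [  77.2   -0.7 -162. ] look [-0.282  0.001  0.959] 366.8514698025913
```

```bash
python3 -m creep '[{"translation":[319,-141,-97],"angular":[0,0,0.362],"jaw":1},{"translation":[319,-141,-97],"angular":[0,0,0.362],"jaw":1},{"translation":[319,-141,-97],"angular":[0,0,0.362],"jaw":1},{"translation":[319,-141,-97],"angular":[0,0,0.362],"jaw":1},{"translation":[319,-141,-97],"angular":[0,0,0.362],"jaw":1},{"translation":[319,-141,-97],"angular":[0,0,0.362],"jaw":1},{"translation":[319,-141,-97],"angular":[0,0,0.362],"jaw":1},{"translation":[319,-141,-97],"angular":[0,0,0.362],"jaw":1}]'
python3 - <<'E'
from h import *
im,info=grab('wrist','w_lower')
for l in['lower_tier','nest_round','nest_square','nest_oblong']:
    for d in ctrl.look_for('wrist',l)[:2]:
        x0,y0,x1,y1=d['rect'];print(l,np.round(d['rect']),round(d['score'],2),ray(info,(x0+x1)/2,(y0+y1)/2,12).round(1))
np.savez('w_lower.npz',K=info['camera_matrix'],T=info['world_from_camera'])
plan([560,170,320],90)
E
```

```text
t: 2.1
ee_pos: [469.3, -339.8, 319.4]
orientation: [-3.142, -0.001, 0.001]
ft_force: [-0.7, 0.2, 0.6]
width: 87.8
grasp_force: 0.0
lower_tier [233.  49. 344. 247.] 0.69 [ 490.7 -349.1   12. ]
nest_round [264.  78. 318. 132.] 0.96 [ 543.3 -351.5   12. ]
nest_round [376. 149. 429. 195.] 0.96 [ 460.5 -496.2   12. ]
nest_square [259. 124. 308. 177.] 0.57 [ 488.1 -342.4   12. ]
nest_oblong [254. 174. 301. 226.] 0.85 [ 423.1 -335.6   12. ]
shift/turn [[90.2, -510.7, -0.6], [-0.0, 0.001, -0.002]] cur yaw -90.1 q6 0.92
```

View pics/w_lower.png

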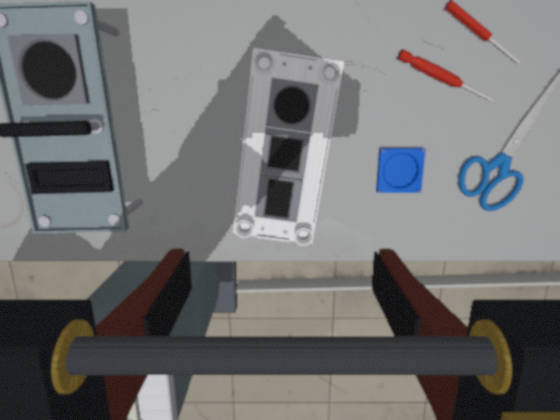

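The sockets appear at (264,62), (329,72), (244,226) and (303,233). The pockets are round (292,104), square (285,153) and oblong (280,198). Now to the mat.

```bash
python3 -m creep '[{"translation":[140,-500,60],"angular":[0,0,0],"jaw":1},{"translation":[140,-500,60],"angular":[0,0,0],"jaw":1},{"translation":[140,-500,60],"angular":[0,0,0],"jaw":1},{"translation":[140,-500,60],"angular":[0,0,0],"jaw":1},{"translation":[140,-500,60],"angular":[0,0,0],"jaw":1},{"translation":[140,-500,60],"angular":[0,0,0],"jaw":1},{"translation":[140,-500,60],"angular":[0,0,0],"jaw":1},{"translation":[140,-500,60],"angular":[0,0,0],"jaw":1}]'
python3 - <<'E'
from h import *
f=np.load('w_lower.npz');li={'camera_matrix':f['K'],'world_from_camera':f['T']}
S=[ray(li,u,v,23)[:2] for u,v in[(264,62),(329,72),(244,226),(303,233)]];print(np.round(S,1).tolist(),np.mean(S,0))
for u,v in[(292,104),(285,153),(280,198)]:print(ray(li,u,v,10).round(1))
im,info=grab('wrist','w_mat')
for l,z in[('collet_mid',17),('v_block_mid',11),('clamp_mid',9),('loupe_mid',18),('vial',24)]:
    for d in ctrl.look_for('wrist',l)[:2]:
        x0,y0,x1,y1=d['rect'];print(l,np.round(d['rect']),round(d['score'],2),ray(info,(x0+x1)/2,(y0+y1)/2,z).round(1))
np.savez('w_mat.npz',K=info['camera_matrix'],T=info['world_from_camera'])
E
```

```text
t: 3.35
ee_pos: [604.2, 139.7, 262.0]
orientation: [3.141, -0.002, 0.0]
ft_force: [1.2, -0.5, 0.9]
width: 87.6
grasp_force: 0.0
[[591.7, -319.6], [580.9, -395.6], [390.2, -290.8], [380.5, -368.8]] [ 485.82868127 -343.70665061]
[ 544.8 -353.    10. ]
[ 484.5 -344.6   10. ]
[ 425.1 -338.3   10. ]
v_block_mid [157. 154. 191. 182.] 0.56 [610.7 261.1  11. ]
v_block_mid [278. 124. 317. 160.] 0.24 [639.4 121.4  11. ]
clamp_mid [201. 226. 222. 257.] 0.66 [520.4 223.8   9. ]
loupe_mid [278. 124. 318. 160.] 0.6 [639.9 121.2  18. ]
vial [381.  78. 414. 104.] 0.85 [693.   19.3  24. ]
```

View pics/w_mat.png

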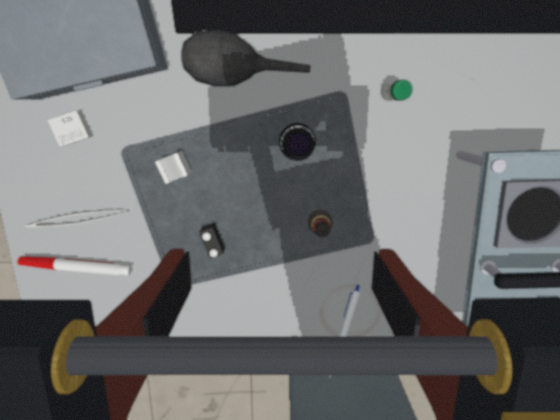

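The mat view shows the V-block at (172,167), clamp at (211,241), collet at (320,223), loupe at (297,142) and vial at (401,90), clear of the work. I'll now measure angles and refine.

```bash
cat >> h.py <<'E'
def segrect(im,info,c,half,thr,z,bright=True):
    g=cv2.cvtColor(np.asarray(im),cv2.COLOR_RGB2GRAY); u,v=map(int,c)
    s=6; crop=cv2.resize(g[v-half:v+half,u-half:u+half],None,fx=s,fy=s,interpolation=cv2.INTER_CUBIC)
    m=((crop>thr) if bright else (crop<thr)).astype(np.uint8)
    n,l,st,ce=cv2.connectedComponentsWithStats(m)
    k=1+np.argmax(st[1:,4]); pts=np.argwhere(l==k)[:,::-1].astype(float)/s+[u-half,v-half]
    pts+=0.5/s-0.5
    w=np.array([ray(info,*p,z)[:2] for p in cv2.convexHull(pts.astype(np.float32))[:,0]])
    return cv2.minAreaRect(w.astype(np.float32)),len(pts)/s/s
E
python3 - <<'E'
from h import *
f=np.load('w_mat.npz');i={'camera_matrix':f['K'],'world_from_camera':f['T']}
im=cv2.cvtColor(cv2.imread('pics/w_mat.png'),cv2.COLOR_BGR2RGB)
print('collet',ray(i,320,223,34),ray(i,320,223,17))
print('loupe',ray(i,297,142,36))
for t in(110,130,150):print('v',segrect(im,i,(172,168),24,t,20))
for t in(40,30,50):print('clamp dark',segrect(im,i,(211,242),24,t,15,False))
print('screws',ray(i,207,237,24),ray(i,213,253,24))
plan([542,88,100],90)
E
```

```text
collet [552.17802941  96.34350559  34.        ] [546.55714777  94.43045585  17.        ]
loupe [641.9484181  123.24320786  36.        ]
v (((612.2689819335938, 260.6094055175781), (31.06917953491211, 35.059207916259766), 21.503742218017578), 798.8611111111112)
v (((611.6654052734375, 261.9577331542969), (28.762561798095703, 30.117082595825195), 20.406660079956055), 661.0)
v (((611.6504516601562, 262.0316467285156), (27.808090209960938, 28.65593910217285), 20.90865707397461), 607.3611111111111)
clamp dark (((527.021240234375, 220.42431640625), (34.6156005859375, 15.921319007873535), 19.548311233520508), 92.27777777777777)
clamp dark (((496.5244140625, 253.44798278808594), (1.8170735836029053, 9.706110954284668), 85.83069610595703), 9.88888888888889)
clamp dark (((526.6121826171875, 220.7456512451172), (36.47616195678711, 17.883878707885742), 18.881855010986328), 142.5)
screws [531.84791958 225.87880237  24.        ] [511.81010465 219.97044155  24.        ]
shift/turn [[-61.3, 49.3, 162.2], [0.0, 0.001, -0.001]] cur yaw -90.1 q6 1.78
```

```bash
python3 -m creep '[{"translation":[-61,46,162],"angular":[0,0,0],"jaw":1},{"translation":[-61,46,162],"angular":[0,0,0],"jaw":1},{"translation":[-61,46,162],"angular":[0,0,0],"jaw":1},{"translation":[-61,46,162],"angular":[0,0,0],"jaw":1},{"translation":[-61,46,162],"angular":[0,0,0],"jaw":1},{"translation":[-61,46,162],"angular":[0,0,0],"jaw":1},{"translation":[-61,46,162],"angular":[0,0,0],"jaw":1},{"translation":[-61,46,162],"angular":[0,0,0],"jaw":1}]'
python3 - <<'E'
from h import *
o=ctrl.get_obs()
im,info=grab('wrist','w_col')
for l,z in[('collet_mid',17)]:
    for d in ctrl.look_for('wrist',l)[:2]:
        x0,y0,x1,y1=d['rect'];print(l,np.round(d['rect']),round(d['score'],2),ray(info,(x0+x1)/2,(y0+y1)/2,z).round(1))
for z in (2,17,34):print(z,proj(info,[*o['ee_pos'][:2],z]))
np.savez('w_col.npz',K=info['camera_matrix'],T=info['world_from_camera'])
E
```

```text
t: 4.65
ee_pos: [543.3, 92.9, 101.1]
orientation: [-3.141, -0.0, -0.002]
ft_force: [-0.2, -0.3, 0.2]
width: 87.7
grasp_force: 0.0
collet_mid [259. 192. 304. 234.] 0.81 [546.6  93.1  17. ]
2 [281.54921946 211.21554197]
17 [281.58761162 217.23077646]
34 [281.63665549 224.91490833]
```

View pics/w_col.png

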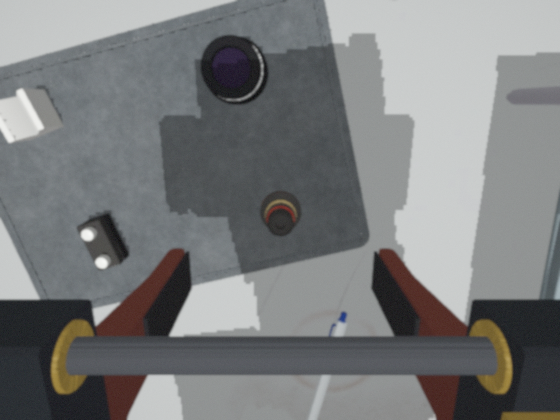

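The collet is centred between the open fingers at about (281,213). The clamp is at (102,243) and the loupe at (234,70). Descending on the collet.

```bash
python3 -m creep '[{"translation":[2,0,45],"angular":[0,0,0],"jaw":1},{"translation":[2,0,75],"angular":[0,0,0],"jaw":1},{"translation":[2,0,87],"angular":[0,0,0],"jaw":1},{"translation":[2,0,87],"angular":[0,0,0],"jaw":1},{"translation":[2,0,87],"angular":[0,0,0],"jaw":0.2},{"translation":[2,0,87],"angular":[0,0,0],"jaw":0.2},{"translation":[2,0,87],"angular":[0,0,0],"jaw":0.2},{"translation":[2,0,87],"angular":[0,0,0],"jaw":0.2}]'
python3 -m creep '[{"translation":[0,0,0],"angular":[0,0,0],"jaw":0.2},{"translation":[0,0,0],"angular":[0,0,0],"jaw":0.2},{"translation":[0,0,0],"angular":[0,0,0],"jaw":0.2},{"translation":[0,0,0],"angular":[0,0,0],"jaw":0.2},{"translation":[0,0,-30],"angular":[0,0,0],"jaw":0.2},{"translation":[0,0,-80],"angular":[0,0,0],"jaw":0.2},{"translation":[0,0,-130],"angular":[0,0,0],"jaw":0.2},{"translation":[0,0,-150],"angular":[0,0,0],"jaw":0.2}]'
python3 -c "
from h import *
plan([545,-353.5,165],82)"
```

```text
t: 5.75
ee_pos: [544.9, 92.6, 13.7]
orientation: [-3.141, 0.0, -0.001]
ft_force: [0.0, -0.8, -0.4]
width: 51.2
grasp_force: 0.0
t: 6.75
ee_pos: [546.0, 92.7, 166.3]
orientation: [-3.141, 0.0, -0.007]
ft_force: [-0.5, -0.0, -0.7]
width: 29.7
grasp_force: 30.0
shift/turn [[-0.9, 446.2, 1.0], [-0.001, -0.004, 0.139]] cur yaw -90.0 q6 1.72
```

```bash
python3 -m creep '[{"translation":[-1,445,0],"angular":[0,0,0.139],"jaw":0.2},{"translation":[-1,445,0],"angular":[0,0,0.139],"jaw":0.2},{"translation":[-1,445,0],"angular":[0,0,0.139],"jaw":0.2},{"translation":[-1,445,0],"angular":[0,0,0.139],"jaw":0.2},{"translation":[-1,445,0],"angular":[0,0,0.139],"jaw":0.2},{"translation":[-1,445,0],"angular":[0,0,0.139],"jaw":0.2},{"translation":[-1,445,0],"angular":[0,0,0.139],"jaw":0.2},{"translation":[-1,445,0],"angular":[0,0,0.139],"jaw":0.2}]'
python3 -c "
from h import *
o=ctrl.get_obs();print(o['ee_pos'],o['qvel'].round(3) if hasattr(o['qvel'],'round') else o['qvel'])
plan([544.5,-352.5,60],82)
im,i=grab('wrist','w_c2'); print(proj(i,[544.5,-352.5,12]))"
```

```text
t: 7.75
ee_pos: [543.1, -356.3, 163.0]
orientation: [3.133, -0.225, 0.001]
ft_force: [-0.7, 0.8, -1.2]
width: 29.5
grasp_force: 30.0
[ 543.06017017 -356.31185508  163.02894939] [-0.022  0.026 -0.023  0.021  0.04  -0.05 ]
shift/turn [[0.8, -4.1, 103.0], [0.001, -0.001, -0.004]] cur yaw -98.2 q6 1.12
[276.60747815 193.34659481]
```

View pics/w_c2.png

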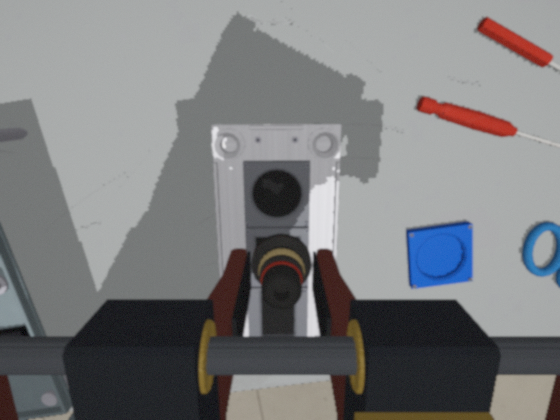

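The round pocket shows at (277,192), matching my projected estimate (276.6,193.3).

```bash
python3 -m creep '[{"translation":[0,0,60],"angular":[0,0,0],"jaw":0.2},{"translation":[0,0,105],"angular":[0,0,0],"jaw":0.2},{"translation":[0,0,105],"angular":[0,0,0],"jaw":0.2},{"translation":[0,0,105],"angular":[0,0,0],"jaw":0.2},{"translation":[0,0,105],"angular":[0,0,0],"jaw":0.2},{"translation":[0,0,105],"angular":[0,0,0],"jaw":0.2},{"translation":[0,0,105],"angular":[0,0,0],"jaw":0.2},{"translation":[0,0,105],"angular":[0,0,0],"jaw":0.2}]'
python3 -c "
from h import *
plan([544.5,-352.5,19],82)"
```

```text
t: 8.8
ee_pos: [543.7, -352.6, 58.7]
orientation: [3.134, -0.219, 0.001]
ft_force: [0.4, -0.0, -0.3]
width: 29.5
grasp_force: 30.0
shift/turn [[0.8, -0.2, 39.7], [0.0, -0.0, 0.0]] cur yaw -98.0 q6 1.12
```

```bash
python3 -m creep '[{"translation":[1,0,20],"angular":[0,0,0],"jaw":0.2},{"translation":[1,0,35],"angular":[0,0,0],"jaw":0.2},{"translation":[1,0,40],"angular":[0,0,0],"jaw":0.2},{"translation":[1,0,40],"angular":[0,0,0],"jaw":0.2},{"translation":[1,0,40],"angular":[0,0,0],"jaw":0.2},{"translation":[1,0,40],"angular":[0,0,0],"jaw":0.2},{"translation":[1,0,40],"angular":[0,0,0],"jaw":0.2},{"translation":[1,0,40],"angular":[0,0,0],"jaw":0.2}]'
```

```text
t: 9.8
ee_pos: [544.6, -352.6, 18.3]
orientation: [3.134, -0.218, 0.0]
ft_force: [0.5, 0.5, 0.2]
width: 29.6
grasp_force: 30.0
```

```bash
python3 -m creep '[{"translation":[0,0,2],"angular":[0,0,0],"jaw":0.2},{"translation":[0,0,2],"angular":[0,0,0],"jaw":0.2},{"translation":[0,0,2],"angular":[0,0,0],"jaw":0.2},{"translation":[0,0,2],"angular":[0,0,0],"jaw":0.2},{"translation":[0,0,2],"angular":[0,0,0],"jaw":0.2},{"translation":[0,0,2],"angular":[0,0,0],"jaw":0.2},{"translation":[0,0,2],"angular":[0,0,0],"jaw":0.2},{"translation":[0,0,2],"angular":[0,0,0],"jaw":0.2}]'
```

```text
t: 10.8
ee_pos: [544.8, -352.7, 16.7]
orientation: [3.134, -0.218, 0.001]
ft_force: [-0.8, -0.3, 5.6]
width: 29.8
grasp_force: 30.0
```

```bash
python3 -m creep '[{"translation":[0,0,2],"angular":[0,0,0],"jaw":0.7},{"translation":[0,0,2],"angular":[0,0,0],"jaw":0.7},{"translation":[0,0,2],"angular":[0,0,0],"jaw":0.7},{"translation":[0,0,-10],"angular":[0,0,0],"jaw":0.7},{"translation":[0,0,-60],"angular":[0,0,0],"jaw":0.7},{"translation":[0,0,-110],"angular":[0,0,0],"jaw":0.7},{"translation":[0,0,-150],"angular":[0,0,0],"jaw":0.7},{"translation":[0,0,-150],"angular":[0,0,0],"jaw":0.7}]'
python3 -c "
from h import *
plan([545,100,165],110)
im,i=grab('wrist','w_c3')"
```

```text
t: 11.8
ee_pos: [546.7, -354.0, 171.0]
orientation: [3.13, -0.218, 0.011]
ft_force: [-0.5, -0.4, -0.2]
width: 61.5
grasp_force: 0.0
shift/turn [[-64.7, -449.4, 4.0], [0.005, -0.006, -0.488]] cur yaw -98.0 q6 1.12
```

View pics/w_c3.png

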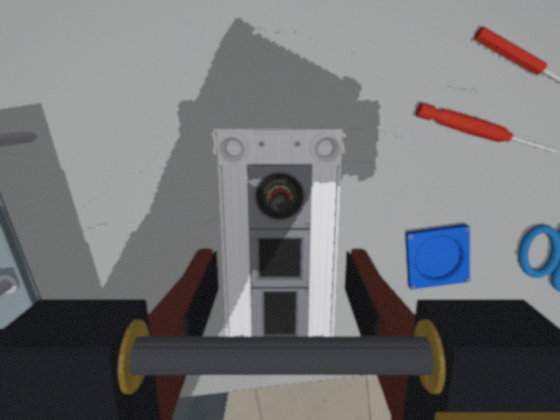

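The collet stands in the centre of the round pocket (280,195). Next, the clamp.

```bash
python3 -m creep '[{"translation":[-65,-449,0],"angular":[0,0,-0.488],"jaw":0.7},{"translation":[-65,-449,0],"angular":[0,0,-0.488],"jaw":0.7},{"translation":[-65,-449,0],"angular":[0,0,-0.488],"jaw":0.7},{"translation":[-65,-449,0],"angular":[0,0,-0.488],"jaw":0.7},{"translation":[-65,-449,0],"angular":[0,0,-0.488],"jaw":0.7},{"translation":[-65,-449,0],"angular":[0,0,-0.488],"jaw":0.7},{"translation":[-65,-449,0],"angular":[0,0,-0.488],"jaw":0.7},{"translation":[-65,-449,0],"angular":[0,0,-0.488],"jaw":0.7}]'
python3 -c "
from h import *
plan([523,221,110],110)"
```

```text
t: 12.85
ee_pos: [541.2, 104.0, 165.0]
orientation: [-3.093, -0.551, 0.004]
ft_force: [0.4, -0.6, -0.4]
width: 61.6
grasp_force: 0.0
shift/turn [[23.5, -116.1, 55.0], [-0.001, 0.002, 0.004]] cur yaw -69.8 q6 1.39
```

```bash
python3 -m creep '[{"translation":[22,-119,55],"angular":[0,0,0],"jaw":0.7},{"translation":[22,-119,55],"angular":[0,0,0],"jaw":0.7},{"translation":[22,-119,55],"angular":[0,0,0],"jaw":0.7},{"translation":[22,-119,55],"angular":[0,0,0],"jaw":0.7},{"translation":[22,-119,55],"angular":[0,0,0],"jaw":0.7},{"translation":[22,-119,55],"angular":[0,0,0],"jaw":0.7},{"translation":[22,-119,55],"angular":[0,0,0],"jaw":0.7},{"translation":[22,-119,55],"angular":[0,0,0],"jaw":0.7}]'
python3 - <<'E'
from h import *
o=ctrl.get_obs()
im,info=grab('wrist','w_cl')
for l,z in[('clamp_mid',12),('v_block_mid',14)]:
    for d in ctrl.look_for('wrist',l)[:1]:
        r=d['rect'];c=((r[0]+r[2])/2,(r[1]+r[3])/2);print(l,np.round(r),round(d['score'],2),ray(info,*c,z).round(1))
        if l=='clamp_mid':
            for t in(40,50,60):print(t,segrect(im,info,c,40,t,20,False))
        else:
            for t in(110,130,150):print(t,segrect(im,info,c,40,t,24))
for z in (3,12,21):print(z,proj(info,[*o['ee_pos'][:2],z]))
np.savez('w_cl.npz',K=info['camera_matrix'],T=info['world_from_camera'])
E
```

```text
t: 13.85
ee_pos: [522.7, 220.1, 111.6]
orientation: [-3.094, -0.544, -0.001]
ft_force: [-1.1, -0.6, -0.1]
width: 61.4
grasp_force: 0.0
clamp_mid [265. 184. 291. 235.] 0.76 [523.1 222.9  12. ]
40 (((541.7141723632812, 229.57186889648438), (2.044936418533325, 14.362937927246094), 20.00293731689453), 32.22222222222222)
50 (((541.283203125, 229.318115234375), (3.847317695617676, 16.193950653076172), 18.668306350708008), 101.19444444444444)
60 (((525.1454467773438, 223.977783203125), (38.63165283203125, 17.141569137573242), 18.228790283203125), 735.0)
v_block_mid [250.  44. 291.  91.] 0.86 [613.8 261.   14. ]
110 (((612.62890625, 261.66400146484375), (47.456443786621094, 51.638057708740234), 20.020397186279297), 4308.888888888889)
130 (((612.9758911132812, 264.49127197265625), (30.25972557067871, 34.3667106628418), 21.397993087768555), 2044.111111111111)
150 (((612.8402099609375, 261.32196044921875), (26.847822189331055, 27.85750389099121), 20.960479736328125), 1848.5277777777776)
3 [281.64427037 207.76129164]
12 [281.66937966 211.08004786]
21 [281.6961308  214.61581163]
```

View pics/w_cl.png

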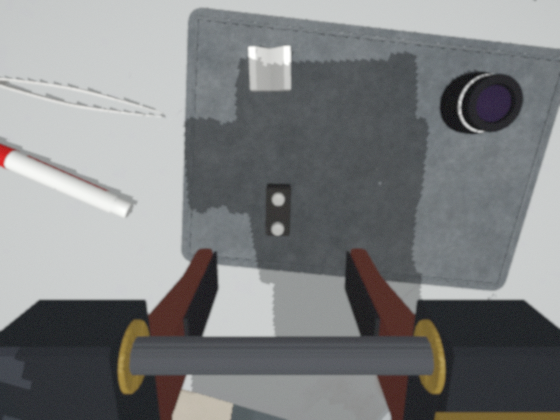

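The clamp is at (278,210), aligned with the fingers, and the V-block at (270,68) is also square to them. Descend with a 2.5 mm side shift.

```bash
python3 -m creep '[{"translation":[1,-2.5,45],"angular":[0,0,0],"jaw":0.7},{"translation":[1,-2.5,85],"angular":[0,0,0],"jaw":0.7},{"translation":[1,-2.5,101],"angular":[0,0,0],"jaw":0.7},{"translation":[1,-2.5,101],"angular":[0,0,0],"jaw":0.7},{"translation":[1,-2.5,101],"angular":[0,0,0],"jaw":0.1},{"translation":[1,-2.5,101],"angular":[0,0,0],"jaw":0.1},{"translation":[1,-2.5,101],"angular":[0,0,0],"jaw":0.1},{"translation":[1,-2.5,101],"angular":[0,0,0],"jaw":0.1}]'
python3 -m creep '[{"translation":[0,0,0],"angular":[0,0,0],"jaw":0.1},{"translation":[0,0,0],"angular":[0,0,0],"jaw":0.1},{"translation":[0,0,0],"angular":[0,0,0],"jaw":0.1},{"translation":[0,0,-30],"angular":[0,0,0],"jaw":0.1},{"translation":[0,0,-80],"angular":[0,0,0],"jaw":0.1},{"translation":[0,0,-130],"angular":[0,0,0],"jaw":0.1},{"translation":[0,0,-155],"angular":[0,0,0],"jaw":0.1},{"translation":[0,0,-155],"angular":[0,0,0],"jaw":0.1}]'
python3 -c "
from h import *
plan([480,-250,165],82)"
```

```text
t: 15.0
ee_pos: [522.9, 223.2, 10.8]
orientation: [-3.094, -0.545, -0.001]
ft_force: [-1.2, -0.3, -0.7]
width: 25.1
grasp_force: 0.0
t: 16.0
ee_pos: [523.8, 223.6, 166.9]
orientation: [-3.093, -0.545, -0.006]
ft_force: [0.4, -0.2, -1.3]
width: 17.5
grasp_force: 30.0
shift/turn [[-203.0, 430.1, 1.1], [-0.001, -0.004, 0.488]] cur yaw -70.0 q6 1.6
```

```bash
python3 -m creep '[{"translation":[-203,430,0],"angular":[0,0,0.488],"jaw":0.1},{"translation":[-203,430,0],"angular":[0,0,0.488],"jaw":0.1},{"translation":[-203,430,0],"angular":[0,0,0.488],"jaw":0.1},{"translation":[-203,430,0],"angular":[0,0,0.488],"jaw":0.1},{"translation":[-203,430,0],"angular":[0,0,0.488],"jaw":0.1},{"translation":[-203,430,0],"angular":[0,0,0.488],"jaw":0.1},{"translation":[-203,430,0],"angular":[0,0,0.488],"jaw":0.1},{"translation":[-203,430,0],"angular":[0,0,0.488],"jaw":0.1}]'
python3 -c "
from h import *
plan([425.8,-336.5,60],82)"
```

```text
t: 17.0
ee_pos: [477.3, -252.6, 163.2]
orientation: [-3.133, 0.222, 0.004]
ft_force: [0.3, 2.0, 0.0]
width: 17.4
grasp_force: 30.0
shift/turn [[-38.9, 90.4, 103.2], [-0.001, 0.003, -0.002]] cur yaw -98.1 q6 1.2
```

```bash
python3 -m creep '[{"translation":[-40,92.5,40],"angular":[0,0,0],"jaw":0.1},{"translation":[-40,92.5,103],"angular":[0,0,0],"jaw":0.1},{"translation":[-40,92.5,103],"angular":[0,0,0],"jaw":0.1},{"translation":[-40,92.5,103],"angular":[0,0,0],"jaw":0.1},{"translation":[-40,92.5,103],"angular":[0,0,0],"jaw":0.1},{"translation":[-40,92.5,103],"angular":[0,0,0],"jaw":0.1},{"translation":[-40,92.5,103],"angular":[0,0,0],"jaw":0.1},{"translation":[-40,92.5,103],"angular":[0,0,0],"jaw":0.1}]'
python3 -c "
from h import *
plan([425.8,-336.5,16],82)"
```

```text
t: 18.0
ee_pos: [426.9, -336.3, 63.0]
orientation: [3.133, -0.217, 0.002]
ft_force: [0.4, 0.1, -1.2]
width: 17.9
grasp_force: 30.0
shift/turn [[-1.1, 0.3, 47.0], [0.001, -0.001, 0.001]] cur yaw -97.9 q6 1.02
```

```bash
python3 -m creep '[{"translation":[-1,0,20],"angular":[0,0,0],"jaw":0.1},{"translation":[-1,0,35],"angular":[0,0,0],"jaw":0.1},{"translation":[-1,0,43],"angular":[0,0,0],"jaw":0.1},{"translation":[-1,0,48],"angular":[0,0,0],"jaw":0.1},{"translation":[-1,0,48],"angular":[0,0,0],"jaw":0.1},{"translation":[-1,0,48],"angular":[0,0,0],"jaw":0.1},{"translation":[-1,0,48],"angular":[0,0,0],"jaw":0.1},{"translation":[-1,0,48],"angular":[0,0,0],"jaw":0.1}]'
```

```text
t: 19.0
ee_pos: [425.4, -336.3, 14.4]
orientation: [3.134, -0.218, 0.0]
ft_force: [0.2, 0.1, -1.4]
width: 17.7
grasp_force: 30.0
```

```bash
python3 -m creep '[{"translation":[0,0,0.5],"angular":[0,0,0],"jaw":0.7},{"translation":[0,0,0.5],"angular":[0,0,0],"jaw":0.7},{"translation":[0,0,0.5],"angular":[0,0,0],"jaw":0.7},{"translation":[0,0,-10],"angular":[0,0,0],"jaw":0.7},{"translation":[0,0,-60],"angular":[0,0,0],"jaw":0.7},{"translation":[0,0,-110],"angular":[0,0,0],"jaw":0.7},{"translation":[0,0,-150],"angular":[0,0,0],"jaw":0.7},{"translation":[0,0,-150],"angular":[0,0,0],"jaw":0.7}]'
python3 -c "
from h import *
im,i=grab('wrist','w_c4')
d=ctrl.look_for('wrist','clamp_mid')[:1];print(d, [ray(i,(e['rect'][0]+e['rect'][2])/2,(e['rect'][1]+e['rect'][3])/2,15) for e in d])
plan([545,135,165],111)"
```

```text
t: 20.0
ee_pos: [427.1, -337.8, 168.2]
orientation: [3.13, -0.218, 0.009]
ft_force: [0.6, -0.4, -0.2]
width: 61.4
grasp_force: 0.0
[{'rect': [268.2, 174.0, 290.0, 220.9], 'score': 0.79}] [array([ 424.83639867, -336.01079031,   15.        ])]
shift/turn [[53.2, -483.2, -0.5], [0.001, -0.001, -0.506]] cur yaw -98.0 q6 1.02
```

View pics/w_c4.png

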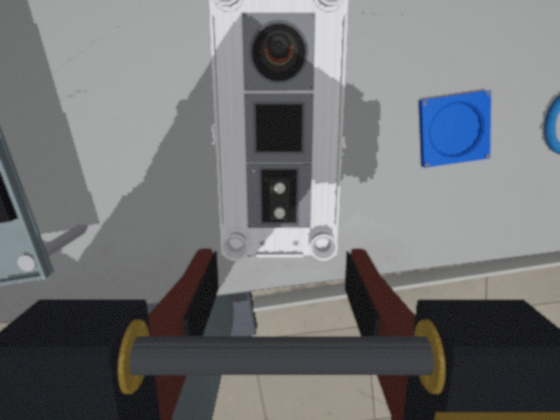

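The clamp sits square in the oblong pocket at (280,197), and the square pocket at (279,128) is free. Next, the V-block.

```bash
python3 -m creep '[{"translation":[53,-483,0],"angular":[0,0,-0.506],"jaw":0.7},{"translation":[53,-483,0],"angular":[0,0,-0.506],"jaw":0.7},{"translation":[53,-483,0],"angular":[0,0,-0.506],"jaw":0.7},{"translation":[53,-483,0],"angular":[0,0,-0.506],"jaw":0.7},{"translation":[53,-483,0],"angular":[0,0,-0.506],"jaw":0.7},{"translation":[53,-483,0],"angular":[0,0,-0.506],"jaw":0.7},{"translation":[53,-483,0],"angular":[0,0,-0.506],"jaw":0.7},{"translation":[53,-483,0],"angular":[0,0,-0.506],"jaw":0.7}]'
python3 -c "
from h import *
plan([613,262,110],111)"
```

```text
t: 21.1
ee_pos: [544.0, 137.0, 162.5]
orientation: [3.088, 0.575, -0.005]
ft_force: [0.2, 0.1, 1.4]
width: 61.7
grasp_force: 0.0
shift/turn [[109.5, -91.8, 52.2], [-0.001, 0.003, 0.002]] cur yaw -68.9 q6 1.43
```

```bash
python3 -m creep '[{"translation":[109,-94,54],"angular":[0,0,0],"jaw":0.7},{"translation":[109,-94,54],"angular":[0,0,0],"jaw":0.7},{"translation":[109,-94,54],"angular":[0,0,0],"jaw":0.7},{"translation":[109,-94,54],"angular":[0,0,0],"jaw":0.7},{"translation":[109,-94,54],"angular":[0,0,0],"jaw":0.7},{"translation":[109,-94,54],"angular":[0,0,0],"jaw":0.7},{"translation":[109,-94,54],"angular":[0,0,0],"jaw":0.7},{"translation":[109,-94,54],"angular":[0,0,0],"jaw":0.7}]'
python3 - <<'E'
from h import *
o=ctrl.get_obs()
im,info=grab('wrist','w_v')
for l,z in[('v_block_mid',14),('loupe_mid',21)]:
    for d in ctrl.look_for('wrist',l)[:1]:
        r=d['rect'];c=((r[0]+r[2])/2,(r[1]+r[3])/2);p=ray(info,*c,z);print(l,np.round(r),round(d['score'],2),p.round(1))
        if z==14:
            plan([p[0],p[1],11],111)
            for t in(130,150,170):print(t,segrect(im,info,c,36,t,24))
for z in (3,14,24):print(z,proj(info,[*o['ee_pos'][:2],z]))
E
```

```text
t: 22.1
ee_pos: [613.0, 261.1, 110.8]
orientation: [-3.089, -0.572, -0.001]
ft_force: [-0.4, -0.8, 0.1]
width: 61.2
grasp_force: 0.0
v_block_mid [264. 192. 303. 233.] 0.84 [613.3 259.9  14. ]
shift/turn [[-0.2, 1.4, 99.6], [-0.0, -0.0, -0.0]] cur yaw -69.0 q6 1.59
130 (((614.6996459960938, 261.53173828125), (30.48046875, 27.281259536743164), 21.025310516357422), 1454.9444444444443)
150 (((613.9512329101562, 261.1771240234375), (28.06395149230957, 26.68519401550293), 21.02536392211914), 1235.7777777777778)
170 (((616.7466430664062, 251.15740966796875), (18.276351928710938, 19.16292381286621), 67.6873779296875), 250.0)
loupe_mid [434. 215. 512. 278.] 0.74 [641.  120.9  21. ]
3 [281.64404519 208.02453769]
14 [281.6747231  212.12831457]
24 [281.70476909 216.14755991]
```

Aligned; descend and grip.

```bash
python3 -m creep '[{"translation":[0,0.5,45],"angular":[0,0,0],"jaw":0.7},{"translation":[0,0.5,85],"angular":[0,0,0],"jaw":0.7},{"translation":[0,0.5,100],"angular":[0,0,0],"jaw":0.7},{"translation":[0,0.5,100],"angular":[0,0,0],"jaw":0.7},{"translation":[0,0.5,100],"angular":[0,0,0],"jaw":0.2},{"translation":[0,0.5,100],"angular":[0,0,0],"jaw":0.2},{"translation":[0,0.5,100],"angular":[0,0,0],"jaw":0.2},{"translation":[0,0.5,100],"angular":[0,0,0],"jaw":0.2}]'
python3 -m creep '[{"translation":[0,0,0],"angular":[0,0,0],"jaw":0.2},{"translation":[0,0,0],"angular":[0,0,0],"jaw":0.2},{"translation":[0,0,0],"angular":[0,0,0],"jaw":0.2},{"translation":[0,0,-30],"angular":[0,0,0],"jaw":0.2},{"translation":[0,0,-80],"angular":[0,0,0],"jaw":0.2},{"translation":[0,0,-130],"angular":[0,0,0],"jaw":0.2},{"translation":[0,0,-155],"angular":[0,0,0],"jaw":0.2},{"translation":[0,0,-155],"angular":[0,0,0],"jaw":0.2}]'
python3 -c "
from h import *
plan([530,-225,165],82)"
```

```text
t: 23.25
ee_pos: [613.4, 261.2, 10.9]
orientation: [-3.089, -0.573, -0.001]
ft_force: [0.3, -0.4, 4.4]
width: 25.7
grasp_force: 30.0
t: 24.25
ee_pos: [614.2, 261.6, 167.3]
orientation: [-3.088, -0.573, -0.006]
ft_force: [-0.9, -0.6, -1.0]
width: 26.0
grasp_force: 30.0
shift/turn [[-253.1, 424.0, 1.2], [-0.001, -0.004, 0.506]] cur yaw -69.0 q6 1.59
```

```bash
python3 -m creep '[{"translation":[-253,424,0],"angular":[0,0,0.506],"jaw":0.2},{"translation":[-253,424,0],"angular":[0,0,0.506],"jaw":0.2},{"translation":[-253,424,0],"angular":[0,0,0.506],"jaw":0.2},{"translation":[-253,424,0],"angular":[0,0,0.506],"jaw":0.2},{"translation":[-253,424,0],"angular":[0,0,0.506],"jaw":0.2},{"translation":[-253,424,0],"angular":[0,0,0.506],"jaw":0.2},{"translation":[-253,424,0],"angular":[0,0,0.506],"jaw":0.2},{"translation":[-253,424,0],"angular":[0,0,0.506],"jaw":0.2}]'
python3 -c "
from h import *
plan([484.8,-344.2,65],82)"
```

```text
t: 25.25
ee_pos: [527.2, -227.1, 163.2]
orientation: [-3.133, 0.219, 0.004]
ft_force: [1.0, -0.2, -1.2]
width: 26.1
grasp_force: 30.0
shift/turn [[-25.4, 122.0, 98.2], [-0.001, 0.003, -0.0]] cur yaw -98.0 q6 1.28
```

```bash
python3 -m creep '[{"translation":[-27,123,20],"angular":[0,0,0],"jaw":0.2},{"translation":[-27,123,50],"angular":[0,0,0],"jaw":0.2},{"translation":[-27,123,99],"angular":[0,0,0],"jaw":0.2},{"translation":[-27,123,99],"angular":[0,0,0],"jaw":0.2},{"translation":[-27,123,99],"angular":[0,0,0],"jaw":0.2},{"translation":[-27,123,99],"angular":[0,0,0],"jaw":0.2},{"translation":[-27,123,99],"angular":[0,0,0],"jaw":0.2},{"translation":[-27,123,99],"angular":[0,0,0],"jaw":0.2}]'
python3 -c "
from h import *
plan([484.8,-344.2,14.5],82)"
```

```text
t: 26.25
ee_pos: [485.9, -343.5, 67.4]
orientation: [3.133, -0.217, 0.002]
ft_force: [0.6, -0.1, 0.1]
width: 25.8
grasp_force: 30.0
shift/turn [[-1.0, 0.8, 52.9], [0.001, -0.002, 0.001]] cur yaw -97.9 q6 1.07
```

```bash
python3 -m creep '[{"translation":[-1,0.5,20],"angular":[0,0,0],"jaw":0.2},{"translation":[-1,0.5,38],"angular":[0,0,0],"jaw":0.2},{"translation":[-1,0.5,48],"angular":[0,0,0],"jaw":0.2},{"translation":[-1,0.5,52.5],"angular":[0,0,0],"jaw":0.2},{"translation":[-1,0.5,52.5],"angular":[0,0,0],"jaw":0.2},{"translation":[-1,0.5,52.5],"angular":[0,0,0],"jaw":0.2},{"translation":[-1,0.5,52.5],"angular":[0,0,0],"jaw":0.2},{"translation":[-1,0.5,52.5],"angular":[0,0,0],"jaw":0.2}]'
python3 -m creep '[{"translation":[0,0,0.5],"angular":[0,0,0],"jaw":0.7},{"translation":[0,0,0.5],"angular":[0,0,0],"jaw":0.7},{"translation":[0,0,0.5],"angular":[0,0,0],"jaw":0.7},{"translation":[0,0,-10],"angular":[0,0,0],"jaw":0.7},{"translation":[0,0,-60],"angular":[0,0,0],"jaw":0.7},{"translation":[0,0,-110],"angular":[0,0,0],"jaw":0.7},{"translation":[0,0,-160],"angular":[0,0,0],"jaw":0.7},{"translation":[0,0,-200],"angular":[0,0,0],"jaw":0.7}]'
python3 -c "
from h import *
im,i=grab('wrist','w_c5')
for l,z in[('collet_mid',23),('v_block_mid',17),('clamp_mid',15)]:
  for e in ctrl.look_for('wrist',l)[:1]:print(l,e, ray(i,(e['rect'][0]+e['rect'][2])/2,(e['rect'][1]+e['rect'][3])/2,z))
plan([480,-110,220],0)"
```

```text
t: 27.25
ee_pos: [483.1, -343.1, 14.1]
orientation: [-3.132, 0.218, 0.004]
ft_force: [-5.2, 3.5, 11.7]
width: 25.6
grasp_force: 30.0
t: 28.25
ee_pos: [484.4, -344.1, 216.8]
orientation: [3.133, -0.218, 0.003]
ft_force: [-0.4, 0.2, 0.5]
width: 61.6
grasp_force: 0.0
collet_mid {'rect': [265.4, 103.7, 299.4, 135.9], 'score': 0.56} [ 545.68655851 -353.92247914   23.        ]
v_block_mid {'rect': [265.8, 170.5, 294.1, 198.8], 'score': 0.76} [ 482.93653739 -342.80583367   17.        ]
clamp_mid {'rect': [273.4, 219.1, 290.0, 260.0], 'score': 0.83} [ 423.56305982 -336.3667309    15.        ]
shift/turn [[-36.7, -231.1, -5.5], [-0.0, -0.002, 1.432]] cur yaw -98.0 q6 1.07
```

View pics/w_c5.png

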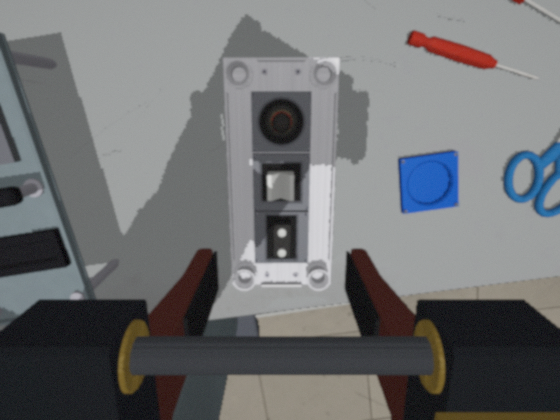

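All three fixtures are in their pockets: collet (282,121), V-block (280,185) and clamp (282,239). Next I approach the upper tier, turning so the fingers close along world x.

Run:
```python
from h import *
i=ctrl.camera_info('wrist')
S=[ray(i,u,v,23)[:2] for u,v in[(239,74),(324,74),(245,275),(318,275)]];print(np.round(S,1).tolist(),np.mean(S,0))
plan([523,-107,230])
```

```text
[[590.9, -320.3], [580.3, -396.6], [392.8, -292.7], [382.1, -369.3]] [ 486.55630003 -344.74782999]
shift/turn [[5.5, -240.1, -15.4]] cur yaw -98.0 q6 1.07
```

```bash
python3 -m creep '[{"translation":[5.5,-240,-15],"angular":[0,0,-0.18],"jaw":0.7},{"translation":[5.5,-240,-15],"angular":[0,0,-0.36],"jaw":0.8},{"translation":[5.5,-240,-15],"angular":[0,0,-0.54],"jaw":0.8},{"translation":[5.5,-240,-15],"angular":[0,0,-0.72],"jaw":0.8},{"translation":[5.5,-240,-15],"angular":[0,0,-0.9],"jaw":0.8},{"translation":[5.5,-240,-15],"angular":[0,0,-1.08],"jaw":0.8},{"translation":[5.5,-240,-15],"angular":[0,0,-1.26],"jaw":0.8},{"translation":[5.5,-240,-15],"angular":[0,0,-1.4],"jaw":0.8}]'
python3 -m creep '[{"translation":[0,0,0],"angular":[0,0,-0.18],"jaw":0.8},{"translation":[0,0,0],"angular":[0,0,-0.33],"jaw":0.8},{"translation":[0,0,0],"angular":[0,0,-0.33],"jaw":0.8},{"translation":[0,0,0],"angular":[0,0,-0.33],"jaw":0.8},{"translation":[0,0,0],"angular":[0,0,-0.33],"jaw":0.8},{"translation":[0,0,0],"angular":[0,0,-0.33],"jaw":0.8},{"translation":[0,0,0],"angular":[0,0,-0.33],"jaw":0.8},{"translation":[0,0,0],"angular":[0,0,-0.33],"jaw":0.8}]'
python3 - <<'E'
from h import *
o=ctrl.get_obs()
im,info=grab('wrist','w_up')
np.savez('w_up.npz',K=info['camera_matrix'],T=info['world_from_camera'])
for e in ctrl.look_for('wrist','upper_handle')[:2]:print(e)
for z in (112,118,80):print(z,proj(info,[*o['ee_pos'][:2],z]))
plan([523,-107,93],1.2)
E
```

```text
t: 29.45
ee_pos: [521.7, -106.6, 226.9]
orientation: [-2.531, -1.857, 0.004]
ft_force: [-0.1, -0.4, -0.5]
width: 70.1
grasp_force: 0.0
t: 30.45
ee_pos: [522.9, -107.0, 228.9]
orientation: [2.199, 2.243, 0.0]
ft_force: [0.6, 0.0, 0.3]
width: 70.0
grasp_force: 0.0
{'rect': [135.6, 132.8, 420.3, 261.7], 'score': 0.85}
112 [281.57690936 205.57858259]
118 [281.58307991 207.66644692]
80 [281.54774621 195.71093689]
shift/turn [[-0.0, 0.1, 135.8], [0.0, 0.0, -0.001]] cur yaw 1.1 q6 -0.24
```

View pics/w_up.png

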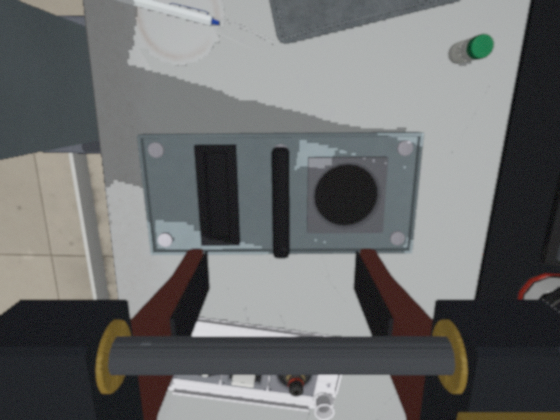

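The handle bar runs vertically, centred at about (281,203), already aligned with the fingers. The seat is at (346,194), on the +x side.

```bash
python3 - <<'E'
from h import *
f=np.load('w_up.npz');i={'camera_matrix':f['K'],'world_from_camera':f['T']}
a,b=ray(i,281,148,118),ray(i,281.5,257,118);print(a,b,(a+b)/2)
for z in(80,88):
    S=[ray(i,u,v,z)[:2] for u,v in[(155,150),(405,148),(164,240),(398,239)]];print(z,np.round(S,1).tolist(),np.mean(S,0))
E
python3 -m creep '[{"translation":[2,0,45],"angular":[0,0,0],"jaw":0.8},{"translation":[2,0,90],"angular":[0,0,0],"jaw":0.8},{"translation":[2,0,125],"angular":[0,0,0],"jaw":0.8},{"translation":[2,0,136],"angular":[0,0,0],"jaw":0.8},{"translation":[2,0,136],"angular":[0,0,0],"jaw":0.8},{"translation":[2,0,136],"angular":[0,0,0],"jaw":0.8},{"translation":[2,0,136],"angular":[0,0,0],"jaw":0.8},{"translation":[2,0,136],"angular":[0,0,0],"jaw":0.8}]'
```

```text
[521.47167014 -61.18604265 118.        ] [ 523.68583321 -148.27766297  118.        ] [ 522.57875168 -104.73185281  118.        ]
80 [[415.5, -69.6], [625.8, -63.5], [417.4, -150.5], [629.0, -145.1]] [ 521.90589589 -107.13720608]
88 [[418.2, -68.5], [623.1, -62.6], [420.1, -147.3], [626.2, -142.1]] [ 521.88253943 -105.1281632 ]
t: 31.55
ee_pos: [523.3, -105.1, 93.6]
orientation: [2.198, 2.243, 0.001]
ft_force: [0.0, -0.7, 0.2]
width: 70.1
grasp_force: 0.0
```

```bash
python3 -m creep '[{"translation":[0,0,0],"angular":[0,0,0],"jaw":0},{"translation":[0,0,0],"angular":[0,0,0],"jaw":0},{"translation":[0,0,0],"angular":[0,0,0],"jaw":0},{"translation":[0,0,0],"angular":[0,0,0],"jaw":0},{"translation":[0,0,0],"angular":[0,0,0],"jaw":0},{"translation":[0,0,0],"angular":[0,0,0],"jaw":0},{"translation":[0,0,0],"angular":[0,0,0],"jaw":0},{"translation":[0,0,0],"angular":[0,0,0],"jaw":0}]'
python3 -m creep '[{"translation":[0,0,-15],"angular":[0,0,0],"jaw":0},{"translation":[0,0,-35],"angular":[0,0,0],"jaw":0},{"translation":[0,0,-55],"angular":[0,0,0],"jaw":0},{"translation":[0,0,-75],"angular":[0,0,0],"jaw":0},{"translation":[0,0,-85],"angular":[0,0,0],"jaw":0},{"translation":[0,0,-85],"angular":[0,0,0],"jaw":0},{"translation":[0,0,-85],"angular":[0,0,0],"jaw":0},{"translation":[0,0,-85],"angular":[0,0,0],"jaw":0}]'
python3 -c "
from h import *
plan([486,-344,178],-8)"
```

```text
t: 32.55
ee_pos: [522.7, -105.0, 92.8]
orientation: [-2.199, -2.244, 0.0]
ft_force: [-0.6, -0.5, 0.2]
width: 13.9
grasp_force: 30.0
t: 33.55
ee_pos: [522.3, -104.9, 177.0]
orientation: [-2.198, -2.243, 0.001]
ft_force: [0.5, 0.1, -2.5]
width: 13.9
grasp_force: 30.0
shift/turn [[-238.4, -41.1, -1.0], [-0.001, -0.0, 0.16]] cur yaw 1.1 q6 -0.24
```

```bash
python3 -m creep '[{"translation":[-30,-5,0],"angular":[0,0,0.02],"jaw":0},{"translation":[-70,-12,0],"angular":[0,0,0.05],"jaw":0},{"translation":[-115,-20,0],"angular":[0,0,0.08],"jaw":0},{"translation":[-160,-28,0],"angular":[0,0,0.11],"jaw":0},{"translation":[-200,-35,0],"angular":[0,0,0.135],"jaw":0},{"translation":[-230,-40,0],"angular":[0,0,0.155],"jaw":0},{"translation":[-238,-41,0],"angular":[0,0,0.16],"jaw":0},{"translation":[-238,-41,0],"angular":[0,0,0.16],"jaw":0}]'
python3 - <<'E'
from h import *
im,info=grab('wrist','w_st'); plan([486,-344,178],-8)
E
```

```text
t: 34.55
ee_pos: [486.3, -343.5, 177.2]
orientation: [-2.371, -2.059, 0.0]
ft_force: [0.4, 0.8, -2.6]
width: 13.9
grasp_force: 30.0
shift/turn [[-1.2, -0.2, -0.7], [-0.001, -0.001, -0.0]] cur yaw -8.0 q6 -0.49
```

View pics/w_st.png

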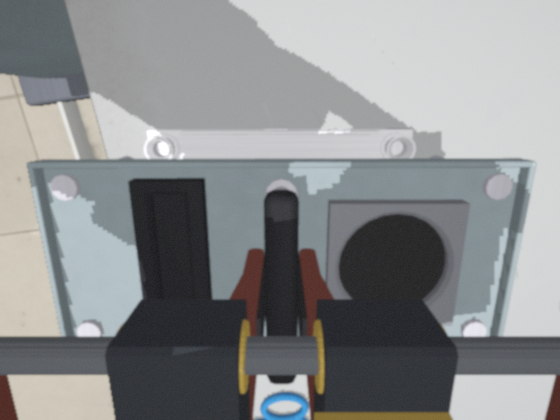

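Both near sockets show at (162,147) and (399,147), and the deck screws at (63,187) and (499,187). All are symmetric about column 281, so x is aligned. Checking y with the rays.

Run:
```python
from h import *
i=ctrl.camera_info('wrist')
a,b=[ray(i,u,147,23)[:2] for u in(162,399)];d=(b-a)/np.linalg.norm(b-a);n=np.array([d[1],-d[0]])
print(a,b,np.linalg.norm(b-a),np.degrees(np.arctan2(d[1],d[0])),'centre',(a+b)/2+40*n)
o=ctrl.get_obs()['ee_pos'];a,b=[ray(i,u,187,o[2]-93+84)[:2] for u in(63,499)];d=(b-a)/np.linalg.norm(b-a);n=np.array([d[1],-d[0]])
print(np.linalg.norm(b-a),np.degrees(np.arctan2(d[1],d[0])),'upper centre',(a+b)/2+40*n, o)
```

```text
[ 390.62734619 -287.53067082] [ 591.34973574 -315.50658746] 202.6626003351214 -7.934551311726664 centre [ 485.46686768 -341.13568512]
207.94763448550762 -7.926438363741512 upper centre [ 485.77453245 -343.53699809] [ 486.39963144 -342.87834529  177.27552317]
```

```bash
python3 -m creep '[{"translation":[0,0,15],"angular":[0,0,0],"jaw":0},{"translation":[0,0,35],"angular":[0,0,0],"jaw":0},{"translation":[0,0,50],"angular":[0,0,0],"jaw":0},{"translation":[0,0,55],"angular":[0,0,0],"jaw":0},{"translation":[0,0,58],"angular":[0,0,0],"jaw":0},{"translation":[0,0,62],"angular":[0,0,0],"jaw":0},{"translation":[0,0,66],"angular":[0,0,0],"jaw":0},{"translation":[0,0,66],"angular":[0,0,0],"jaw":0}]'
```

```text
t: 35.6
ee_pos: [486.4, -343.7, 111.6]
orientation: [-2.371, -2.06, 0.0]
ft_force: [0.9, -0.3, -2.4]
width: 13.5
grasp_force: 30.0
```

No contact force yet, and the feet are about 4 mm into the mouths. Continuing down.

```bash
python3 -m creep '[{"translation":[0,0,2],"angular":[0,0,0],"jaw":0},{"translation":[0,0,4],"angular":[0,0,0],"jaw":0},{"translation":[0,0,6],"angular":[0,0,0],"jaw":0},{"translation":[0,0,8],"angular":[0,0,0],"jaw":0},{"translation":[0,0,8],"angular":[0,0,0],"jaw":0},{"translation":[0,0,8],"angular":[0,0,0],"jaw":0},{"translation":[0,0,8],"angular":[0,0,0],"jaw":0},{"translation":[0,0,8],"angular":[0,0,0],"jaw":0}]'
```

```text
t: 36.6
ee_pos: [486.6, -343.7, 103.9]
orientation: [2.371, 2.061, 0.0]
ft_force: [0.2, 0.2, -2.3]
width: 13.8
grasp_force: 30.0
```

```bash
python3 -m creep '[{"translation":[0,0,2],"angular":[0,0,0],"jaw":0},{"translation":[0,0,4],"angular":[0,0,0],"jaw":0},{"translation":[0,0,5],"angular":[0,0,0],"jaw":0},{"translation":[0,0,5],"angular":[0,0,0],"jaw":0},{"translation":[0,0,5],"angular":[0,0,0],"jaw":0},{"translation":[0,0,5],"angular":[0,0,0],"jaw":0},{"translation":[0,0,5],"angular":[0,0,0],"jaw":0},{"translation":[0,0,5],"angular":[0,0,0],"jaw":0}]'
```

```text
t: 37.6
ee_pos: [486.4, -343.6, 98.8]
orientation: [-2.371, -2.06, 0.0]
ft_force: [-3.4, 1.8, 1.2]
width: 14.2
grasp_force: 30.0
```

The upper tier is home: TCP at 98.8, as predicted, with the legs bearing. Release and retreat.

```bash
python3 -m creep '[{"translation":[0,0,0],"angular":[0,0,0],"jaw":0.6},{"translation":[0,0,0],"angular":[0,0,0],"jaw":0.6},{"translation":[0,0,0],"angular":[0,0,0],"jaw":0.6},{"translation":[0,0,0],"angular":[0,0,0],"jaw":0.6},{"translation":[0,0,-20],"angular":[0,0,0],"jaw":0.6},{"translation":[0,0,-60],"angular":[0,0,0],"jaw":0.6},{"translation":[0,0,-110],"angular":[0,0,0],"jaw":0.6},{"translation":[0,0,-130],"angular":[0,0,0],"jaw":0.6}]'
python3 - <<'E'
from h import *
im,info=grab('wrist','w_home'); np.savez('w_home.npz',K=info['camera_matrix'],T=info['world_from_camera'])
plan([640,120,200])
plan([580,-110,200])
E
```

```text
t: 38.6
ee_pos: [487.9, -344.7, 233.6]
orientation: [2.367, 2.057, 0.002]
ft_force: [-0.9, -0.6, -0.3]
width: 52.6
grasp_force: 0.0
shift/turn [[481.9, 84.8, 34.0]] cur yaw -8.0 q6 -0.5
shift/turn [[245.8, 57.4, 34.7]] cur yaw -8.0 q6 -0.5
```

View pics/w_home.png

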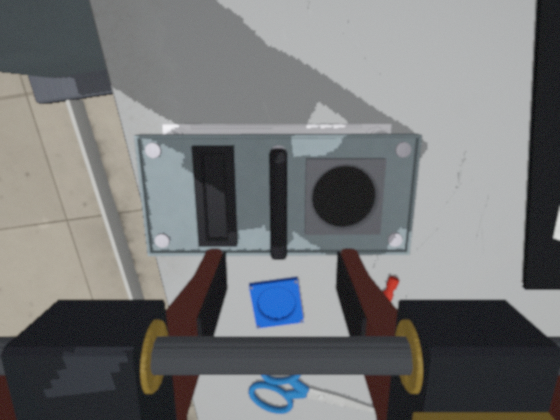

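The upper tier sits level over the lower one, and the seat is at (344,197). Now the loupe.

```bash
python3 -m creep '[{"translation":[60,10,0],"angular":[0,0,0.18],"jaw":0.8},{"translation":[121,21,5],"angular":[0,0,0.36],"jaw":0.8},{"translation":[181,32,34],"angular":[0,0,0.54],"jaw":0.8},{"translation":[241,42,34],"angular":[0,0,0.72],"jaw":0.8},{"translation":[301,53,34],"angular":[0,0,0.9],"jaw":0.8},{"translation":[361,64,34],"angular":[0,0,1.08],"jaw":0.8},{"translation":[421,75,34],"angular":[0,0,1.26],"jaw":0.8},{"translation":[482,85,34],"angular":[0,0,1.431],"jaw":0.8}]'
python3 - <<'E'
from h import *
f=np.load('w_home.npz');i={'camera_matrix':f['K'],'world_from_camera':f['T']}
print('seat',ray(i,344,197,91)); plan([640.5,121,120],90)
E
```

```text
t: 39.65
ee_pos: [632.7, 105.1, 195.3]
orientation: [3.142, 0.006, 0.001]
ft_force: [0.6, -0.1, 0.3]
width: 70.2
grasp_force: 0.0
seat [ 541.61867261 -352.3428525    91.        ]
shift/turn [[7.9, -15.8, 75.3], [0.0, -0.0, 0.004]] cur yaw -89.8 q6 1.71
```

```bash
python3 -m creep '[{"translation":[1,-1,40],"angular":[0,0,0],"jaw":0.8},{"translation":[1,-1,80],"angular":[0,0,0],"jaw":0.8},{"translation":[1,-1,80],"angular":[0,0,0],"jaw":0.8},{"translation":[1,-1,80],"angular":[0,0,0],"jaw":0.8},{"translation":[1,-1,80],"angular":[0,0,0],"jaw":0.8},{"translation":[1,-1,80],"angular":[0,0,0],"jaw":0.8},{"translation":[1,-1,80],"angular":[0,0,0],"jaw":0.8},{"translation":[1,-1,80],"angular":[0,0,0],"jaw":0.8}]'
python3 - <<'E'
from h import *
im,info=grab('wrist','w_lo')
for d in ctrl.look_for('wrist','loupe_mid')[:2]:
    r=d['rect'];p=ray(info,(r[0]+r[2])/2,(r[1]+r[3])/2,21);print(np.round(r),round(d['score'],2),p.round(1))
    plan([p[0],p[1],15],90)
E
```

```text
t: 40.65
ee_pos: [633.4, 104.2, 115.1]
orientation: [-3.141, -0.015, -0.001]
ft_force: [-0.3, 0.2, 0.0]
width: 70.3
grasp_force: 0.0
[230. 170. 286. 236.] 0.73 [640.7 121.5  21. ]
shift/turn [[7.6, -17.1, 99.8], [0.0, 0.0, 0.01]] cur yaw -89.4 q6 1.71
```

```bash
python3 -m creep '[{"translation":[7.5,-17,0],"angular":[0,0,0.01],"jaw":0.8},{"translation":[7.5,-17,40],"angular":[0,0,0.01],"jaw":0.8},{"translation":[7.5,-17,50],"angular":[0,0,0.01],"jaw":0.8},{"translation":[7.5,-17,75],"angular":[0,0,0.01],"jaw":0.8},{"translation":[7.5,-17,100],"angular":[0,0,0.01],"jaw":0.8},{"translation":[7.5,-17,100],"angular":[0,0,0.01],"jaw":0.8},{"translation":[7.5,-17,100],"angular":[0,0,0.01],"jaw":0.8},{"translation":[7.5,-17,100],"angular":[0,0,0.01],"jaw":0.8}]'
python3 -m creep '[{"translation":[0,0,0],"angular":[0,0,0],"jaw":0.3},{"translation":[0,0,0],"angular":[0,0,0],"jaw":0.3},{"translation":[0,0,0],"angular":[0,0,0],"jaw":0.3},{"translation":[0,0,0],"angular":[0,0,0],"jaw":0.3},{"translation":[0,0,0],"angular":[0,0,0],"jaw":0.3},{"translation":[0,0,0],"angular":[0,0,0],"jaw":0.3},{"translation":[0,0,0],"angular":[0,0,0],"jaw":0.3},{"translation":[0,0,0],"angular":[0,0,0],"jaw":0.3}]'
```

```text
t: 41.75
ee_pos: [641.6, 121.6, 16.2]
orientation: [-3.141, 0.0, -0.003]
ft_force: [-0.2, -0.9, 0.4]
width: 70.3
grasp_force: 0.0
t: 42.75
ee_pos: [640.6, 121.3, 14.9]
orientation: [3.142, -0.0, 0.0]
ft_force: [-0.9, -0.5, 4.3]
width: 40.7
grasp_force: 30.0
```

```bash
python3 -m creep '[{"translation":[0,0,-20],"angular":[0,0,0],"jaw":0.3},{"translation":[0,0,-60],"angular":[0,0,0],"jaw":0.3},{"translation":[0,0,-110],"angular":[0,0,0],"jaw":0.3},{"translation":[0,0,-150],"angular":[0,0,0],"jaw":0.3},{"translation":[0,0,-175],"angular":[0,0,0],"jaw":0.3},{"translation":[0,0,-175],"angular":[0,0,0],"jaw":0.3},{"translation":[0,0,-175],"angular":[0,0,0],"jaw":0.3},{"translation":[0,0,-175],"angular":[0,0,0],"jaw":0.3}]'
python3 -m creep '[{"translation":[-99,473,0],"angular":[0,0,0.14],"jaw":0.3},{"translation":[-99,473,0],"angular":[0,0,0.14],"jaw":0.3},{"translation":[-99,473,0],"angular":[0,0,0.14],"jaw":0.3},{"translation":[-99,473,0],"angular":[0,0,0.14],"jaw":0.3},{"translation":[-99,473,0],"angular":[0,0,0.14],"jaw":0.3},{"translation":[-99,473,0],"angular":[0,0,0.14],"jaw":0.3},{"translation":[-99,473,0],"angular":[0,0,0.14],"jaw":0.3},{"translation":[-99,473,0],"angular":[0,0,0.14],"jaw":0.3}]'
python3 -m creep '[{"translation":[0,0,30],"angular":[0,0,0],"jaw":0.3},{"translation":[0,0,60],"angular":[0,0,0],"jaw":0.3},{"translation":[0,0,60],"angular":[0,0,0],"jaw":0.3},{"translation":[0,0,60],"angular":[0,0,0],"jaw":0.3},{"translation":[0,0,60],"angular":[0,0,0],"jaw":0.3},{"translation":[0,0,60],"angular":[0,0,0],"jaw":0.3},{"translation":[0,0,60],"angular":[0,0,0],"jaw":0.3},{"translation":[0,0,60],"angular":[0,0,0],"jaw":0.3}]'
python3 -c "
from h import *
plan([541.5,-351.8,100.5],82)"
```

```text
t: 43.75
ee_pos: [639.6, 121.2, 188.2]
orientation: [3.141, -0.0, -0.004]
ft_force: [-0.3, -0.2, -1.1]
width: 40.0
grasp_force: 30.0
t: 44.75
ee_pos: [540.2, -353.9, 188.4]
orientation: [-3.133, 0.222, 0.003]
ft_force: [-0.1, -0.4, -1.4]
width: 40.3
grasp_force: 30.0
t: 45.75
ee_pos: [541.7, -351.6, 130.1]
orientation: [3.134, -0.22, 0.001]
ft_force: [0.4, 0.8, -0.3]
width: 40.9
grasp_force: 30.0
shift/turn [[-0.2, 0.2, 29.6], [0.0, -0.0, -0.0]] cur yaw -98.0 q6 1.12
```

```bash
python3 -m creep '[{"translation":[0,0,10],"angular":[0,0,0],"jaw":0.3},{"translation":[0,0,18],"angular":[0,0,0],"jaw":0.3},{"translation":[0,0,24],"angular":[0,0,0],"jaw":0.3},{"translation":[0,0,28],"angular":[0,0,0],"jaw":0.3},{"translation":[0,0,29.5],"angular":[0,0,0],"jaw":0.3},{"translation":[0,0,29.5],"angular":[0,0,0],"jaw":0.3},{"translation":[0,0,29.5],"angular":[0,0,0],"jaw":0.3},{"translation":[0,0,29.5],"angular":[0,0,0],"jaw":0.3}]'
```

```text
t: 46.75
ee_pos: [541.7, -351.7, 100.4]
orientation: [3.134, -0.22, 0.0]
ft_force: [-0.1, -0.5, -1.2]
width: 40.4
grasp_force: 30.0
```

```bash
python3 -m creep '[{"translation":[0,0,0.5],"angular":[0,0,0],"jaw":0.3},{"translation":[0,0,0.5],"angular":[0,0,0],"jaw":0.8},{"translation":[0,0,0.5],"angular":[0,0,0],"jaw":0.8},{"translation":[0,0,0.5],"angular":[0,0,0],"jaw":0.8},{"translation":[0,0,0.5],"angular":[0,0,0],"jaw":0.8},{"translation":[0,0,-30],"angular":[0,0,0],"jaw":0.8},{"translation":[0,0,-80],"angular":[0,0,0],"jaw":0.8},{"translation":[0,0,-130],"angular":[0,0,0],"jaw":0.8}]'
python3 -m creep '[{"translation":[0,0,0],"angular":[0,0,0],"jaw":0.8},{"translation":[0,0,0],"angular":[0,0,0],"jaw":0.8},{"translation":[0,0,0],"angular":[0,0,0],"jaw":0.8},{"translation":[0,0,0],"angular":[0,0,0],"jaw":0.8},{"translation":[0,0,0],"angular":[0,0,0],"jaw":0.8},{"translation":[0,0,0],"angular":[0,0,0],"jaw":0.8},{"translation":[0,0,0],"angular":[0,0,0],"jaw":0.8},{"translation":[0,0,0],"angular":[0,0,0],"jaw":0.8}]'
python3 - <<'E'
from h import *
im,info=grab('wrist','w_end')
for d in ctrl.look_for('wrist','loupe_mid')[:1]:
    r=d['rect'];print(np.round(r),ray(info,(r[0]+r[2])/2,(r[1]+r[3])/2,106))
E
```

```text
t: 47.75
ee_pos: [541.4, -351.5, 231.4]
orientation: [-3.133, 0.22, 0.001]
ft_force: [0.3, 0.6, -0.6]
width: 70.2
grasp_force: 0.0
t: 48.75
ee_pos: [541.6, -351.7, 230.3]
orientation: [3.134, -0.22, 0.0]
ft_force: [-0.7, 0.8, -0.4]
width: 70.2
grasp_force: 0.0
[257. 174. 310. 228.] [ 542.29439786 -353.29371453  106.        ]
```

View pics/w_end.png

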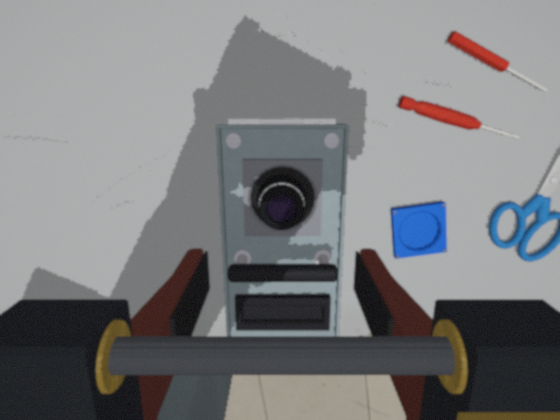

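The loupe stands upright in its seat at (282,199), and the tier is level. Handing in.

```bash
python3 -c "
from workcell import ctrl
print(ctrl.close_job())"
```

```text
the job is handed in; nothing more can be done
None
```

The caddy is packed and handed in at about 49 s of the 144 s allowed: collet holder, V-block and clamp in their pockets, upper tier down in its sockets, loupe upright in its seat and vial untouched; the hand-in returned no verdict.

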